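# Seat the amber reference filter in the photometer and start the check

### The arm

A 6-joint arm with a two-finger parallel gripper is mounted at the origin on a cart in front of the work surface, level with it; the furniture and walls round the work are solid. World frame = base frame: x ahead of the robot, y to its left, z up, the work surface at z = 0. Lengths are in m, angles in rad, forces in N, time in s.
With the tool pointing down it reaches from about 0.35 to 0.975 m from the base axis. Payload 7.1 kg.
Tool frame: the origin (TCP) lies midway between the tips of the shut fingers; the grasp point (between the pads) lies 19 mm behind it; z points along the fingers, x is the direction in which the jaws open and shut, and the axes are right-handed (so a half turn about z gives the same grasp; the last joint's range is limited). The gripper opens to 88 mm and grips with 3 to 60 N. Pads are 20 mm wide; open, the fingers measure 115 mm over their backs; the gripper's body (75 mm by 178 mm) begins 61 mm behind the grasp point.
Start: joints at [1.222, 0.423, 1.63, -0, 1.089, -0.019], TCP at [0.202, 0.591, 0.223] pointing down, gripper open.
Joint ranges: [-3, 3], [-0.9, 2.11], [0.09, 2.58], [-1.31, 4.45], [0.11, 2.69], [-2.54, 2.54]. Speed limits (rad/s): [2.39, 2.39, 3.01, 3.14, 3.14, 3.14].

### API

Orientations are given as a rotation vector (axis times angle).
In Python, from plant import robot gives the robot as it stands. The module is installed in compiled form; this text tells all that it offers.
- The arm moves only by the tool carry_out, never from a script. Its argument "plan" is a list of rows, each a list of 3 entries, a list of its own where there are three numbers: the shift along the world's x, y, z in mm, then the turn, a rotation vector about the world's x, y, z in rad, then the opening, from 0 (shut) to 1 (fully open). A call has exactly 10 rows; each row shifts and turns the pose as measured when the row begins; what a row does not reach is not made up. A row lasts 1/8 s, in which the tool goes at most 62.5 mm and 10.7 degrees, less where a joint would pass 70% of its speed; a pose out of reach is approached as far as the arm can. A call is refused whole if a number of a shift passes 62.5 or a number of a turn 0.188, either way. A call with a gripper value outside its range is refused whole. The fingers move at their own pace and stop on an object; "squeeze" is the grip in N (left out, the last holds). Time passes only in rows, so rows that do not move let the fingers close, or fill a call up. It gives the time, the measured TCP pose, the force and the opening at its end, in the units of the state.
- robot.get_obs(): the state, without advancing time (a new reading comes with each control period).
- robot.grab_frame(name): name is "scene" or "top" or "wrist"; returns the picture (480x640x3 uint8, blue, green, red); there is no depth.
- robot.camera_info(name): a dict with "vertical_fov" (degrees; the focal length in pixels is half the picture's height over the tangent of half this angle, whatever the lens; pixels are square), "cx", "cy" (the principal point, pixels), "origin" and "attitude" of the camera in the world. Camera axes: x right, y down, z forward; pixel columns grow to the right and rows downward; lengths in m; the calibration is good to about 2 mm. A picture is of the moment at which its call begins: read the wrist's pose just before it. camera_info takes no time and is no camera call; for the wrist camera it gives the pose at the moment of the call.
- robot.finish_job(): hands the job in, once; it reports no verdict.
The state is a dict: "time_s": time; "q": joint angles; "dq": joint speeds; "tau": joint torques, N m; "ee_pos": TCP position; "tcp_rot": TCP orientation; "contact_force": force on the tool from outside, world axes, zero at the start; "torque": the same for the moment, N m; "grip_width": finger opening in m.
Only numpy, scipy, OpenCV 4.12 (cv2) and the standard library are available. Lean on these libraries where they do the work, as an engineer would, in place of code of your own. Each camera call takes 0.05 s, during which the arm holds its last target. There are 200 camera calls.

### The job

Take the amber-capped reference filter out of the rack and push it gently down into the square well of the photometer, past the sprung ball in the well's side, until it clicks and sits fully home, then let go of it. How deep the seat lies is not known beforehand and the seat is delicate, so go by feel and do not ram it (push with no more than about 20 N). Then press the round green key all the way down and let it come up again; leave the blue and the green filter as they are in the rack, and do not press the key before the amber filter is in.

Things in the scene. Friction and masses are not known exactly. Their poses are not given: they have to be found in the camera images.
- amber_mid (a point): Centre (half-way up) of the filter to seat: upright dark metal bar 20 x 20 mm, 98 mm tall, 250 g, z up, x and y square to its four like sides; amber cap (18 mm square, top 10 mm) and windows. Stepped foot: 16 mm square to 3 mm, 18 mm to 6 mm up. A groove 2.7 mm deep runs all round, 19 to 27 mm above the foot. Stands 20 mm deep in any of the rack's pockets. Keep fingertips 60 mm or more above the foot to clear the photometer.
- blue_mid (a point): Centre of the filter with the blue cap, otherwise the same as the amber one; to be left standing in the rack.
- green_mid (a point): Centre of the filter with the green cap, otherwise the same as the amber one; to be left standing in the rack.
- rack: Grey rack fixed to the worktop, 56 (x) x 184 (y) x 28 mm tall, origin at the centre of its underside; three square pockets 22.4 mm wide and 20 mm deep along its y axis at -60, 0 and +60 mm. The filters' sides stand nearly parallel to the rack's sides.
- photometer: Fixed photometer: white housing 150 (x) x 200 (y) x 61 mm tall, dark display, origin at the centre of its underside. A black collar 46 mm square stands 12 mm proud at x 0, y +50 mm, with the square well in it, parallel to x and y. The round green key is at x -35, y -55 mm.
- well_mouth (a point): Centre of the well's mouth, on the collar's top, 73 mm above the worktop; z up, x, y along the well's sides. Well 21.6 mm square, 2 mm chamfer. Its rigid seat lies 31 to 55 mm below the mouth, differs each time, cannot be seen. The sprung ball is in the +y wall, 22.2 mm above the seat. Some 6 to 14 N pushes the filter past it; it clicks into the groove as the foot meets the seat.
- ball (a joint): How far the sprung ball (10 mm steel ball) is pushed back into the wall, m: 0 standing out fully (4.4 mm into the well) with the well empty, 0.0013 to 0.003 while the filter's flat side rides over it, under 0.0007 when it has clicked into the groove with the filter home.
- start_key_top (a point): Centre of the top face of the round green key (26 mm across) on the photometer, 83 mm above the worktop while up; it is pressed straight down, travel 6 mm, 5 N when fully down.
- start_key (a joint): Travel of the green key, m: 0 up, 0.006 fully down; it springs back.
Things that resemble listed ones, but are neither listed nor needed, are in the scene too. Leave any pink look-alike of the part that bears amber_mid alone.

How it is judged:
By the outcome, as a careful person would: the job done as asked, in the order asked, and still so for the second after the job is handed in, with the robot touching nothing.
It also fails if it takes over 54 s, if anything falls off the work surface, if the arm or the gripper's body presses on something with over 40 N, if the wrist force passes 120 N, or if a joint passes its speed limit or range.

## Working session

There is one attempt and no reset: what is moved stays moved. The work goes in short steps, Python scripts to look and compute and a tool call to move; the robot and the scene stay as the last step left them, time stands still between calls to the robot, and variables do not carry over. Pictures are saved under pics/ and viewed, about 8 in all and at most 12, crops included, and the job is handed in when it is done.

Besides the shell and the picture viewer there is one more tool, called in YAML: its name, and indented under it one key for each argument. carry_out: Moves the arm, as the interface text tells. Its arguments: {"type":"object","properties":{"plan":{"type":"array","items":{"type":"array"}},"squeeze":{"type":"number"}},"required":["plan"]}

```bash
mkdir -p pics; ls; cat > h.py <<'E'
import numpy as np, cv2
from scipy.spatial.transform import Rotation as R
from plant import robot
def cam(n):
    c=robot.camera_info(n); A=np.array(c['attitude'],float)
    if A.shape!=(3,3): A=R.from_rotvec(A).as_matrix() if A.size==3 else R.from_quat(A).as_matrix()
    return dict(f=240/np.tan(np.radians(c['vertical_fov'])/2),cx=c['cx'],cy=c['cy'],o=np.array(c['origin']),A=A)
def onz(c,u,v,z):
    d=c['A']@np.array([(u-c['cx'])/c['f'],(v-c['cy'])/c['f'],1]); return c['o']+d*(z-c['o'][2])/d[2]
def proj(c,p):
    q=c['A'].T@(np.array(p)-c['o']); return c['cx']+c['f']*q[0]/q[2],c['cy']+c['f']*q[1]/q[2]
E
python3 - <<'E'
from h import *
for n in ['scene','top','wrist']:
    print(robot.camera_info(n)); cv2.imwrite(f'pics/{n}0.png',robot.grab_frame(n))
print(robot.get_obs())
E
```

```text
pics
{'vertical_fov': 53.869004707503315, 'cx': 323.2033823953129, 'cy': 239.60961228539296, 'origin': array([ 0.07889524, -0.49448303,  0.79065377]), 'attitude': array([-2.27397362,  0.68941271, -0.30263596])}
{'vertical_fov': 55.70350187331927, 'cx': 326.75605573055185, 'cy': 241.1345736106877, 'origin': array([0.42301366, 0.06339609, 0.92107462]), 'attitude': array([-2.16041035,  2.18634318, -0.05947126])}
{'vertical_fov': 64.47373014927392, 'cx': 319.9293187475037, 'cy': 238.08217207403942, 'origin': array([0.12595481, 0.61725613, 0.38397556]), 'attitude': array([2.34917454, 1.68124785, 0.24941153])}
{'time_s': 0.15, 'q': array([ 1.22201223e+00,  4.23670587e-01,  1.63050809e+00, -5.26821422e-06,
        1.08860701e+00, -1.90060507e-02]), 'dq': array([ 0.00199542, -0.00123328, -0.00252054, -0.00191664, -0.0002249 ,
        0.00071789]), 'tau': array([-2.78539346e-04, -5.44983852e+01, -2.73919201e+01,  6.42921869e-02,
        2.04889983e-02, -7.29131307e-05]), 'ee_pos': array([0.20222703, 0.59091764, 0.22207947]), 'tcp_rot': array([ 2.55538995e+00,  1.82628548e+00, -1.54061015e-03]), 'contact_force': array([0.49213091, 0.1705374 , 0.87755222]), 'torque': array([ 0.02077687, -0.02689592,  0.00434593]), 'grip_width': 0.08789106094484955}
```

View pics/top0.png

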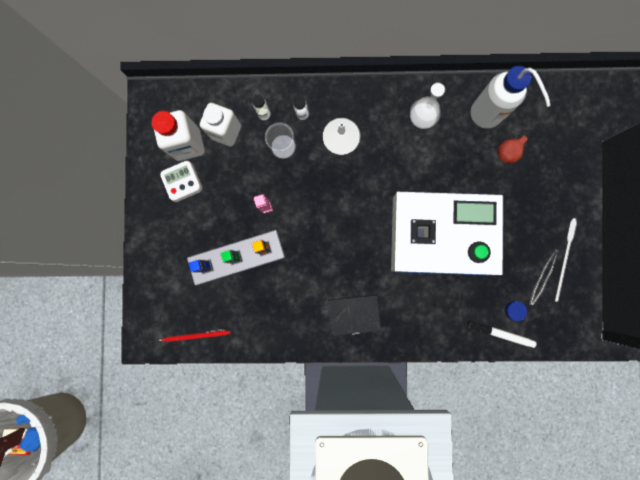

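View pics/scene0.png

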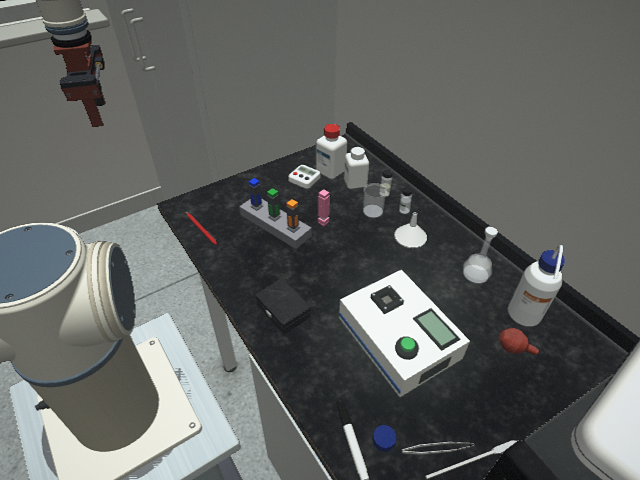

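Top view: the blue (197,266), green (228,256) and amber (260,246) caps stand in the rack. A pink look-alike stands alone at (263,203). The photometer's collar is at (423,232) and its green key at (481,252). In the scene view amber is at (292,205) in the rack's near pocket and pink at (323,195) is outside it. The amber one at top (260,246) fits the description. I'll measure it and confirm with a crop.

```bash
python3 - <<'E'
from h import *
t=cv2.imread('pics/top0.png'); s=cv2.imread('pics/scene0.png'); c=cam('top'); cs=cam('scene')
hsv=cv2.cvtColor(t,cv2.COLOR_BGR2HSV)
def blob(lo,hi,box):
    m=cv2.inRange(hsv,lo,hi); k=np.zeros_like(m); x0,y0,x1,y1=box; k[y0:y1,x0:x1]=m[y0:y1,x0:x1]; 
    n,l,st,ce=cv2.connectedComponentsWithStats(k); i=1+np.argmax(st[1:,4]); return ce[i],st[i]
for n,lo,hi,b in [('amber',(10,150,120),(28,255,255),(240,230,280,262)),('green',(50,120,80),(75,255,255),(215,245,242,268)),('blue',(110,120,80),(130,255,255),(185,255,210,278)),('key',(50,120,80),(80,255,255),(465,238,500,268))]:
    ce,st=blob(lo,hi,b); print(n,ce,st,onz(c,*ce,.083 if n=='key' else .104))
# housing top (z=.061): white contour
m=cv2.inRange(hsv,(0,0,170),(180,50,255)); m[:180]=0;m[285:]=0;m[:,:380]=0;m[:,515:]=0
cn=max(cv2.findContours(m,0,2)[0],key=cv2.contourArea); r=cv2.minAreaRect(cn); print(r)
for p in cv2.boxPoints(r): print(p,onz(c,*p,.061))
# collar dark
m=cv2.inRange(hsv,(0,0,0),(180,255,70)); m[:212]=0;m[252:]=0;m[:,:403]=0;m[:,445:]=0
cn=max(cv2.findContours(m,0,2)[0],key=cv2.contourArea); r=cv2.minAreaRect(cn); print('collar',r,onz(c,*r[0],.073))
# rack grey
m=cv2.inRange(hsv,(0,0,110),(180,40,215)); m[:225]=0;m[290:]=0;m[:,:180]=0;m[:,292:]=0
pts=np.vstack([x for x in cv2.findContours(m,0,2)[0] if cv2.contourArea(x)>30]); r=cv2.minAreaRect(pts); print('rack',r)
for p in cv2.boxPoints(r): print(onz(c,*p,.028))
a=cv2.resize(t[190:290,180:300],None,fx=5,fy=5,interpolation=cv2.INTER_CUBIC)
b=cv2.resize(t[185:285,385:510],None,fx=3,fy=3); 
cv2.imwrite('pics/crop1.png',a)
print(robot.get_obs()['tcp_rot'])
E
```

```text
amber [257.82178218 245.91089109] [252 241  12  11 101] [0.4774149  0.20441685 0.104     ]
green [226.28431373 255.88235294] [221 251  12  11 102] [0.46006086 0.26162822 0.104     ]
blue [194.19672131 265.69672131] [188 260  13  12 122] [0.44300925 0.3198199  0.104     ]
key [480.96685083 251.39779006] [474 244  15  15 181] [ 0.46359457 -0.20271037  0.083     ]
((448.90850830078125, 232.83575439453125), (107.81488037109375, 79.95840454101562), 1.8476102352142334)
[393.7401  271.05615] [ 0.42958955 -0.04511772  0.061     ]
[396.31805 191.13928] [ 0.58174259 -0.05339749  0.061     ]
[504.0769  194.61536] [ 0.57200779 -0.25719546  0.061     ]
[501.49896 274.53223] [ 0.420806   -0.24633079  0.061     ]
collar ((423.0, 231.5), (21.0, 22.0), 90.0) [ 0.50258264 -0.09972362  0.073     ]
rack ((235.14273071289062, 257.2444763183594), (29.15496063232422, 94.1276626586914), 72.718505859375)
[0.46165414 0.36043076 0.028     ]
[0.51491208 0.18191193 0.028     ]
[0.4595573 0.1649519 0.028    ]
[0.40659307 0.34258911 0.028     ]
[ 2.55538995e+00  1.82628548e+00 -1.54061015e-03]
```

View pics/crop1.png

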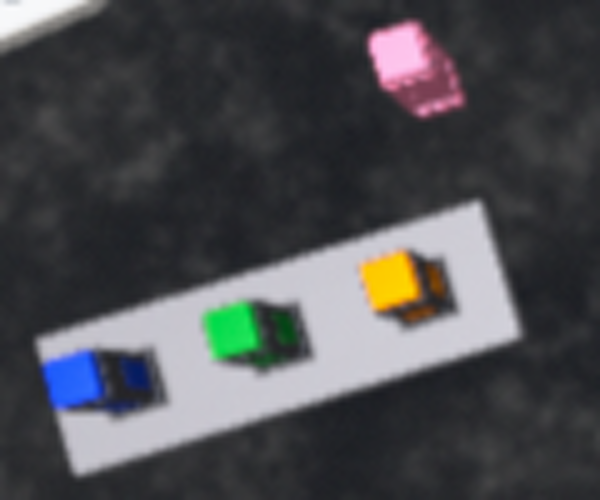

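The crop shows an orange-yellow cap in the rack's right-hand pocket and the pink filter clearly separate outside the rack, so amber is confirmed. The amber cap is at about (0.477, 0.204), the rack yaw is about 16.6° and the photometer yaw about -2.6°. I'll move above it.

carry_out:
  plan:
    - [[27.5,-38.7,0],[0,0,-0.095],1]
    - [[27.5,-38.7,0],[0,0,-0.095],1]
    - [[27.5,-38.7,0],[0,0,-0.095],1]
    - [[27.5,-38.7,0],[0,0,-0.095],1]
    - [[27.5,-38.7,0],[0,0,-0.095],1]
    - [[27.5,-38.7,0],[0,0,-0.095],1]
    - [[27.5,-38.7,0],[0,0,-0.095],1]
    - [[27.5,-38.7,0],[0,0,-0.095],1]
    - [[27.5,-38.7,0],[0,0,-0.095],1]
    - [[27.5,-38.7,0],[0,0,-0.095],1]
  squeeze: 40

```text
time_s: 1.4
ee_pos: [0.4816, 0.1931, 0.2205]
tcp_rot: [3.113, 0.417, -0.003]
contact_force: [0.8, 0.5, 1.2]
grip_width: 0.0878
```

```bash
cat >> h.py <<'E'
def amber(c,im,z=.106):
    h=cv2.cvtColor(im,cv2.COLOR_BGR2HSV); m=cv2.inRange(h,(10,150,180),(28,255,255))
    cn=max(cv2.findContours(m,0,2)[0],key=cv2.contourArea); return cn
def st():
    o=robot.get_obs(); r=o['tcp_rot']; Rm=R.from_rotvec(r).as_matrix()
    print('t',round(o['time_s'],2),'tcp',np.round(o['ee_pos']*1000,1),'yaw',round(np.degrees(np.arctan2(Rm[1,0],Rm[0,0])),2),'z',np.round(Rm[:,2],3),'F',np.round(o['contact_force'],1),'T',np.round(o['torque'],2),'w',round(o['grip_width']*1000,1)); return o
E
python3 - <<'E'
from h import *
st(); c=cam('wrist'); im=robot.grab_frame('wrist'); cv2.imwrite('pics/w1.png',im)
cn=amber(c,im); r=cv2.minAreaRect(cn); print(r)
for p in cv2.boxPoints(r): print(onz(c,*p,.106))
print(onz(c,*r[0],.106), proj(c,[.477,.204,.106]))
E
```

```text
t 1.4 tcp [481.6 193.1 220.5] yaw 15.26 z [-0.002 -0.001 -1.   ] F [0.8 0.5 1.2] T [-0.09  0.08  0.01] w 87.8
((320.0, 215.0), (22.0, 22.0), 90.0)
[0.46759905 0.21248854 0.106     ]
[0.48328646 0.21679504 0.106     ]
[0.48787572 0.20058218 0.106     ]
[0.47191378 0.19619737 0.106     ]
[0.47765006 0.20658664 0.106     ] (np.float64(318.24742368743364), np.float64(218.0247060207882))
```

View pics/w1.png

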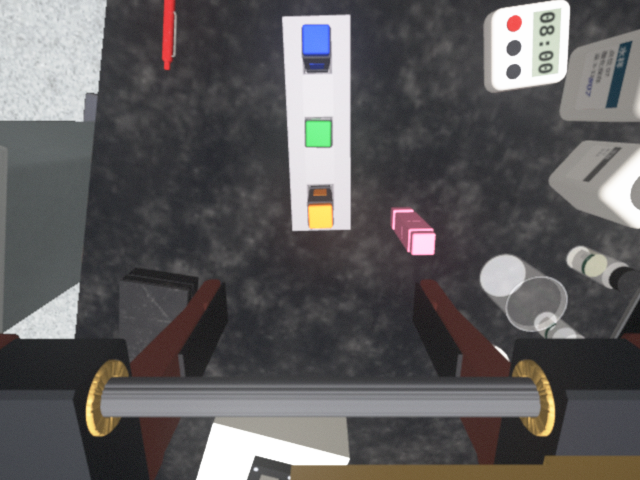

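The wrist view shows the amber cap at (320,215), centred at about (477.5, 206) mm and aligned with the rack. The pink filter is to the right at (423,243). I'll narrow the opening to keep clear of it, then descend.

carry_out:
  plan:
    - [[-2,6.5,0],[0,0,0.006],0.6]
    - [[-2,6.5,-10],[0,0,0.006],0.6]
    - [[0,0,-20],[0,0,0],0.6]
    - [[0,0,-20],[0,0,0],0.6]
    - [[0,0,-20],[0,0,0],0.6]
    - [[0,0,-20],[0,0,0],0.6]
    - [[0,0,-20],[0,0,0],0.6]
    - [[0,0,-20],[0,0,0],0.6]
    - [[0,0,-10],[0,0,0],0.6]
    - [[0,0,0],[0,0,0],0.6]

```text
time_s: 2.7
ee_pos: [0.4708, 0.2136, 0.0715]
tcp_rot: [3.106, 0.46, -0.01]
contact_force: [-0.8, 0.5, 0.4]
grip_width: 0.0529
```

carry_out:
  plan:
    - [[3,-4,0],[0,0,0],0.6]
    - [[3,-3,0],[0,0,0],0.6]
    - [[0,0,0],[0,0,0],0.6]
    - [[0,0,0],[0,0,0],0.6]
    - [[0,0,0],[0,0,0],0.6]
    - [[0,0,0],[0,0,0],0.6]
    - [[0,0,0],[0,0,0],0.6]
    - [[0,0,0],[0,0,0],0.6]
    - [[0,0,0],[0,0,0],0.6]
    - [[0,0,0],[0,0,0],0.6]

```text
time_s: 3.95
ee_pos: [0.4785, 0.2069, 0.0736]
tcp_rot: [3.107, 0.46, -0.004]
contact_force: [0.5, 0.4, -0.6]
grip_width: 0.0523
```

```bash
python3 - <<'E'
from h import *
st(); c=cam('wrist'); im=robot.grab_frame('wrist'); cv2.imwrite('pics/w2.png',im)
r=cv2.minAreaRect(amber(c,im)); print(r,onz(c,*r[0],.106))
for p in cv2.boxPoints(r): print(onz(c,*p,.106))
E
```

```text
t 3.95 tcp [478.5 206.9  73.6] yaw 16.86 z [-0.002 -0.001 -1.   ] F [ 0.5  0.4 -0.6] T [-0.07  0.01  0.01] w 52.3
((317.5, 339.0), (44.0, 45.0), 90.0) [0.47765884 0.2068306  0.106     ]
[0.46671713 0.2134467  0.106     ]
[0.483084   0.21845884 0.106     ]
[0.48902666 0.19995684 0.106     ]
[0.47201724 0.19473845 0.106     ]
```

View pics/w2.png

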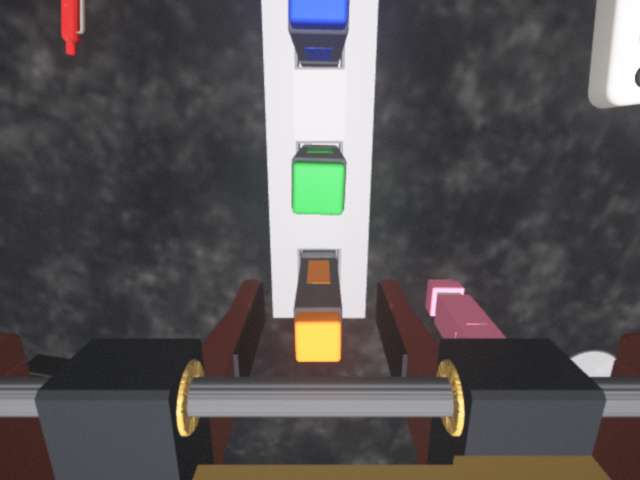

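The amber cap sits midway between the fingers at (317,339), square to them, and the pink filter is clear outside the right finger. I'll lower 3 mm and grip.

carry_out:
  plan:
    - [[0,0,-3],[0,0,0],0.6]
    - [[0,0,0],[0,0,0],0.6]
    - [[0,0,0],[0,0,0],0]
    - [[0,0,0],[0,0,0],0]
    - [[0,0,0],[0,0,0],0]
    - [[0,0,0],[0,0,0],0]
    - [[0,0,0],[0,0,0],0]
    - [[0,0,0],[0,0,0],0]
    - [[0,0,0],[0,0,0],0]
    - [[0,0,0],[0,0,0],0]
  squeeze: 45

```text
time_s: 5.25
ee_pos: [0.4784, 0.2069, 0.0703]
tcp_rot: [3.107, 0.46, -0.004]
contact_force: [0.5, -0.0, -0.8]
grip_width: 0.0197
```

```bash
python3 -c "
from h import *
st()"
```

```text
t 5.25 tcp [478.4 206.9  70.3] yaw 16.86 z [-0.002 -0.001 -1.   ] F [ 0.5 -0.  -0.8] T [-0.08  0.09 -0.01] w 19.7
```

carry_out:
  plan:
    - [[0,0,8],[0,0,0],0]
    - [[0,0,15],[0,0,0],0]
    - [[0,0,20],[0,0,0],0]
    - [[0,0,20],[0,0,0],0]
    - [[0,0,20],[0,0,0],0]
    - [[0,0,15],[0,0,0],0]
    - [[1,-15,5],[0,0,-0.03],0]
    - [[2,-30,0],[0,0,-0.04],0]
    - [[3,-35,0],[0,0,-0.04],0]
    - [[3,-35,0],[0,0,-0.04],0]

```text
time_s: 6.5
ee_pos: [0.4854, 0.0877, 0.1806]
tcp_rot: [3.133, 0.219, -0.005]
contact_force: [0.9, -0.5, -2.8]
grip_width: 0.0199
```

```bash
python3 -c "
from h import *
st()"
```

```text
t 6.5 tcp [485.4  87.7 180.6] yaw 8.0 z [-0.003 -0.002 -1.   ] F [ 0.9 -0.5 -2.8] T [-0.05 -0.01  0.02] w 19.9
```

carry_out:
  plan:
    - [[3,-35,0],[0,0,-0.04],0]
    - [[3,-35,0],[0,0,-0.04],0]
    - [[3,-35,0],[0,0,-0.03],0]
    - [[3,-35,0],[0,0,-0.03],0]
    - [[2,-20,0],[0,0,-0.02],0]
    - [[1,-10,0],[0,0,-0.01],0]
    - [[0,0,0],[0,0,0],0]
    - [[0,0,0],[0,0,0],0]
    - [[0,0,0],[0,0,0],0]
    - [[0,0,0],[0,0,0],0]

```text
time_s: 7.75
ee_pos: [0.4946, -0.0931, 0.1782]
tcp_rot: [3.14, -0.074, -0.018]
contact_force: [0.0, 0.0, -3.0]
grip_width: 0.0198
```

```bash
python3 - <<'E'
from h import *
st(); c=cam('wrist'); im=robot.grab_frame('wrist'); cv2.imwrite('pics/w3.png',im)
print(proj(c,[.5028,-.0995,.073]))
E
```

```text
t 7.75 tcp [494.6 -93.1 178.2] yaw -2.71 z [-0.011 -0.001 -1.   ] F [ 0.  0. -3.] T [-0.04  0.04  0.03] w 19.8
(np.float64(333.0519485088878), np.float64(244.24548996095606))
```

View pics/w3.png

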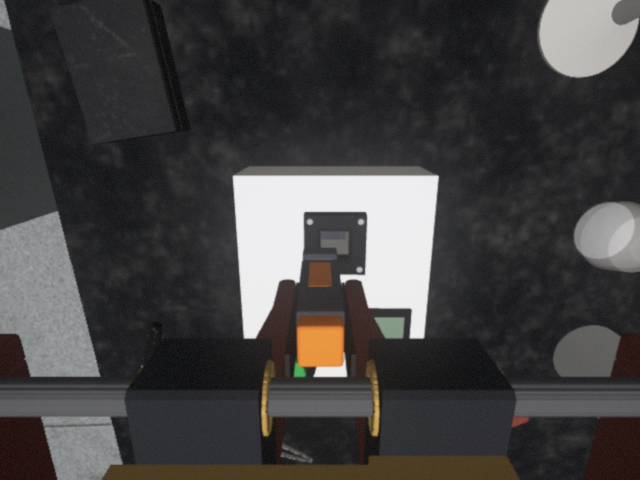

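The wrist view shows the collar at about (335,243) in front of the held filter, whose cap is at (320,340). The housing edges are symmetric, so the yaw is close. I'll measure the offset precisely.

```bash
cat >> h.py <<'E'
def collar(c,im,box):
    g=cv2.cvtColor(im,cv2.COLOR_BGR2GRAY); x0,y0,x1,y1=box
    m=np.zeros_like(g); m[y0:y1,x0:x1]=(g[y0:y1,x0:x1]<120)*255
    return m
E
python3 - <<'E'
from h import *
c=cam('wrist'); im=cv2.imread('pics/w3.png'); o=robot.get_obs()
g=cv2.cvtColor(im,cv2.COLOR_BGR2GRAY).astype(float)
def edge(a):  # subpixel crossing of 120
    i=np.where(np.diff(np.sign(a-120)))[0]; return [round(k+(120-a[k])/(a[k+1]-a[k]),1) for k in i]
for v in (225,235,245): print(v,edge(g[v,280:390]))
for u in (315,325,335,345,355,362): print(u,edge(g[195:290,u]))
r=cv2.minAreaRect(amber(c,im)); print(r,[onz(c,*p,o['ee_pos'][2]+.0357)*1000 for p in (r[0],)],o['ee_pos'])
z=cv2.resize(im[195:375,270:400],None,fx=4.4,fy=3.3*1.0,interpolation=cv2.INTER_CUBIC)
z=cv2.resize(im[200:350,270:400],None,fx=4,fy=4,interpolation=cv2.INTER_CUBIC); cv2.imwrite('pics/w3c.png',z)
E
```

```text
225 [np.float64(23.8), np.float64(86.1)]
235 [np.float64(24.1), np.float64(85.5)]
245 [np.float64(24.0), np.float64(24.0), np.float64(85.3)]
315 [np.float64(16.8)]
325 [np.float64(16.8)]
335 [np.float64(16.8)]
345 [np.float64(16.8), np.float64(78.6), np.float64(87.7)]
355 [np.float64(16.8), np.float64(78.6), np.float64(84.5)]
362 [np.float64(16.8), np.float64(23.8), np.float64(29.2), np.float64(73.2), np.float64(75.2), np.float64(79.0), np.float64(91.7)]
((319.5, 346.0), (40.0, 45.0), 90.0) [array([494.91007675, -93.96631299, 213.87690859])] [ 0.49463856 -0.0931483   0.17817691]
```

View pics/w3c.png

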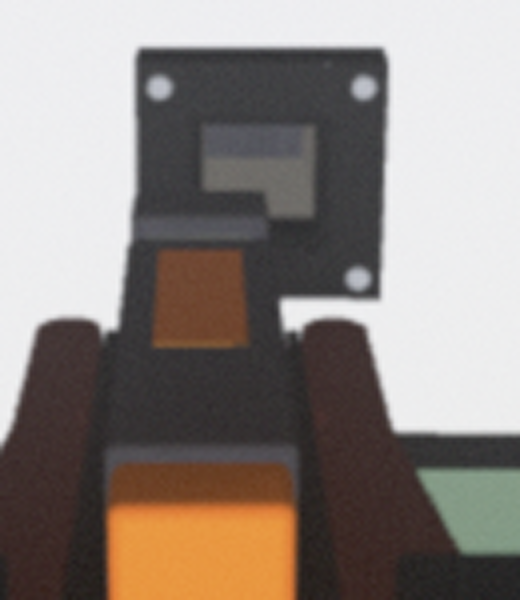

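carry_out:
  plan:
    - [[4,-3.5,0],[0,-0.005,0],0]
    - [[4,-3.5,0],[0,-0.004,0],0]
    - [[0,0,-8],[0,0,0],0]
    - [[0,0,-10],[0,0,0],0]
    - [[0,0,-10],[0,0,0],0]
    - [[0,0,-6],[0,0,0],0]
    - [[0,0,0],[0,0,0],0]
    - [[0,0,0],[0,0,0],0]
    - [[0,0,0],[0,0,0],0]
    - [[0,0,0],[0,0,0],0]

```text
time_s: 9.05
ee_pos: [0.5032, -0.1002, 0.1415]
tcp_rot: [3.14, -0.073, -0.003]
contact_force: [-0.4, 0.3, -1.8]
grip_width: 0.0194
```

```bash
python3 - <<'E'
from h import *
st(); c=cam('wrist'); im=robot.grab_frame('wrist'); cv2.imwrite('pics/w4.png',im)
print(proj(c,[.504,-.1003,.073]))
z=cv2.resize(im[190:340,255:405],None,fx=4,fy=4,interpolation=cv2.INTER_CUBIC); cv2.imwrite('pics/w4c.png',z)
E
```

```text
t 9.05 tcp [ 503.2 -100.2  141.5] yaw -2.67 z [-0.002 -0.    -1.   ] F [-0.4  0.3 -1.8] T [-0.08  0.09  0.01] w 19.4
(np.float64(321.52438029828824), np.float64(253.16632477607396))
```

View pics/w4c.png

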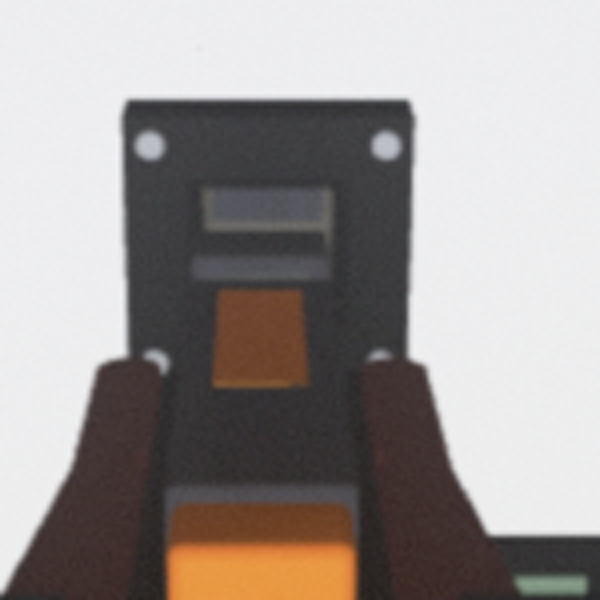

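```bash
python3 - <<'E'
from h import *
o=robot.get_obs(); c=cam('wrist'); p=o['ee_pos']; ya=np.radians(-2.67); M=np.array([[np.cos(ya),-np.sin(ya)],[np.sin(ya),np.cos(ya)]])
f=p[2]-.0623
def P(dx,dy,z,b=p[:2]):
    q=M@[dx,dy]; u,v=proj(c,[b[0]+q[0],b[1]+q[1],z]); return round((u-255)*4),round((v-190)*4)
for n,h,z in [('foot16',.008,f),('18',.009,f+.003),('bar',.01,f+.006),('ledge out',.01,f+.019),('ledge in',.0073,f+.019),('groove top',.01,f+.027),('captop',.009,f+.098)]:
    print(n,P(-h if n!='ledge in' else -.01,h,z),P(h if n!='ledge in' else .01,h,z))
b=np.array([.504,-.1003])
print('collar',[P(x,y,z,b) for x,y,z in [(-.023,.023,.073),(.023,.023,.073),(0,.023,.061),(0,.0108,.073),(0,.0128,.073),(0,-.0108,.073),(0,-.0108,.055)]])
E
```

```text
foot16 (209, 217) (312, 217)
18 (202, 217) (320, 217)
bar (194, 216) (327, 217)
ledge out (190, 245) (331, 245)
ledge in (190, 262) (330, 263)
groove top (188, 264) (333, 264)
captop (162, 532) (355, 532)
collar [(119, 113), (414, 114), (266, 95), (266, 188), (266, 176), (266, 315), (266, 277)]
```

The crop shows the collar centred at crop x≈268 and the filter at x≈261. In y the filter sits about 1.5 mm too near the robot's right (-y) relative to the collar. I'll correct +1.1 mm in x and +1.3 mm in y, then start down slowly.

carry_out:
  plan:
    - [[1.1,1.3,0],[0,0,0],0]
    - [[0,0,0],[0,0,0],0]
    - [[0,0,-2],[0,0,0],0]
    - [[0,0,-2],[0,0,0],0]
    - [[0,0,-2],[0,0,0],0]
    - [[0,0,-2],[0,0,0],0]
    - [[0,0,-2],[0,0,0],0]
    - [[0,0,-2],[0,0,0],0]
    - [[0,0,0],[0,0,0],0]
    - [[0,0,0],[0,0,0],0]

```text
time_s: 10.35
ee_pos: [0.5044, -0.0989, 0.1287]
tcp_rot: [3.14, -0.073, -0.003]
contact_force: [-0.2, -1.0, -2.6]
grip_width: 0.0199
```

```bash
python3 -c "
from h import *
st()"
```

```text
t 10.35 tcp [504.4 -98.9 128.7] yaw -2.68 z [-0.002 -0.    -1.   ] F [-0.2 -1.  -2.6] T [-0.05  0.07 -0.03] w 19.9
```

The foot is 6.6 mm below the mouth with only the filter's weight felt, so it's in. I'll continue gently.

carry_out:
  plan:
    - [[0,0,-1.5],[0,0,0],0]
    - [[0,0,-1.5],[0,0,0],0]
    - [[0,0,-1.5],[0,0,0],0]
    - [[0,0,-1.5],[0,0,0],0]
    - [[0,0,-1.5],[0,0,0],0]
    - [[0,0,-1.5],[0,0,0],0]
    - [[0,0,0],[0,0,0],0]
    - [[0,0,0],[0,0,0],0]
    - [[0,0,0],[0,0,0],0]
    - [[0,0,0],[0,0,0],0]

```text
time_s: 11.6
ee_pos: [0.5045, -0.0989, 0.1192]
tcp_rot: [3.14, -0.073, -0.003]
contact_force: [0.5, 0.5, -2.5]
grip_width: 0.0197
```

```bash
python3 -c "
from h import *
st()"
```

```text
t 11.6 tcp [504.5 -98.9 119.2] yaw -2.68 z [-0.002 -0.001 -1.   ] F [ 0.5  0.5 -2.5] T [-0.05  0.07  0.02] w 19.7
```

carry_out:
  plan:
    - [[0,0,-1.5],[0,0,0],0]
    - [[0,0,-1.5],[0,0,0],0]
    - [[0,0,-1.5],[0,0,0],0]
    - [[0,0,-1.5],[0,0,0],0]
    - [[0,0,-1.5],[0,0,0],0]
    - [[0,0,-1.5],[0,0,0],0]
    - [[0,0,0],[0,0,0],0]
    - [[0,0,0],[0,0,0],0]
    - [[0,0,0],[0,0,0],0]
    - [[0,0,0],[0,0,0],0]

```text
time_s: 12.85
ee_pos: [0.5047, -0.0992, 0.1097]
tcp_rot: [3.14, -0.073, -0.002]
contact_force: [0.1, -1.1, -2.4]
grip_width: 0.0196
```

```bash
python3 -c "
from h import *
st()"
```

```text
t 12.85 tcp [504.7 -99.2 109.7] yaw -2.67 z [-0.001 -0.001 -1.   ] F [ 0.1 -1.1 -2.4] T [-0.22  0.08  0.02] w 19.6
```

carry_out:
  plan:
    - [[0,0,-1.5],[0,0,0],0]
    - [[0,0,-1.5],[0,0,0],0]
    - [[0,0,-1.5],[0,0,0],0]
    - [[0,0,-1.5],[0,0,0],0]
    - [[0,0,-1.5],[0,0,0],0]
    - [[0,0,0],[0,0,0],0]
    - [[0,0,0],[0,0,0],0]
    - [[0,0,0],[0,0,0],0]
    - [[0,0,0],[0,0,0],0]
    - [[0,0,0],[0,0,0],0]

```text
time_s: 14.1
ee_pos: [0.5051, -0.0997, 0.1037]
tcp_rot: [3.139, -0.073, -0.001]
contact_force: [-0.2, -1.5, 0.6]
grip_width: 0.0196
```

```bash
python3 -c "
from h import *
st()"
```

```text
t 14.1 tcp [505.1 -99.7 103.7] yaw -2.67 z [-0.    -0.002 -1.   ] F [-0.2 -1.5  0.6] T [-0.46  0.27 -0.01] w 19.6
```

carry_out:
  plan:
    - [[0,0,-1.5],[0,0,0],0]
    - [[0,0,-1.5],[0,0,0],0]
    - [[0,0,-1.5],[0,0,0],0]
    - [[0,0,-1.5],[0,0,0],0]
    - [[0,0,-1.5],[0,0,0],0]
    - [[0,0,-1.5],[0,0,0],0]
    - [[0,0,-1.5],[0,0,0],0]
    - [[0,0,-1.5],[0,0,0],0]
    - [[0,0,-1.5],[0,0,0],0]
    - [[0,0,-1.5],[0,0,0],0]

```text
time_s: 15.35
ee_pos: [0.505, -0.0997, 0.094]
tcp_rot: [3.139, -0.073, -0.001]
contact_force: [-2.0, -0.5, 6.3]
grip_width: 0.0198
```

```bash
python3 -c "
from h import *
st()"
```

```text
t 15.35 tcp [505.  -99.7  94. ] yaw -2.67 z [-0.    -0.002 -1.   ] F [-2.  -0.5  6.3] T [-0.45  0.53 -0.06] w 19.8
```

carry_out:
  plan:
    - [[0,0,-1.5],[0,0,0],0]
    - [[0,0,-1.5],[0,0,0],0]
    - [[0,0,-1.5],[0,0,0],0]
    - [[0,0,-1.5],[0,0,0],0]
    - [[0,0,-1.5],[0,0,0],0]
    - [[0,0,-1.5],[0,0,0],0]
    - [[0,0,-1.5],[0,0,0],0]
    - [[0,0,-1.5],[0,0,0],0]
    - [[0,0,-1.5],[0,0,0],0]
    - [[0,0,-1.5],[0,0,0],0]

```text
time_s: 16.6
ee_pos: [0.505, -0.0997, 0.0848]
tcp_rot: [3.139, -0.074, -0.001]
contact_force: [-7.1, -1.6, 22.2]
grip_width: 0.02
```

```bash
python3 -c "
from h import *
st()"
```

```text
t 16.6 tcp [505.  -99.7  84.8] yaw -2.7 z [-0.001 -0.002 -1.   ] F [-7.1 -1.6 22.2] T [-0.19  1.47 -0.04] w 20.0
```

Force has risen to 22 N at 50.5 mm depth. I'll stop pushing and relax.

carry_out:
  plan:
    - [[-0.3,0,0.5],[0,0,0],0]
    - [[0,0,0],[0,0,0],0]
    - [[0,0,0],[0,0,0],0]
    - [[0,0,0],[0,0,0],0]
    - [[0,0,0],[0,0,0],0]
    - [[0,0,0],[0,0,0],0]
    - [[0,0,0],[0,0,0],0]
    - [[0,0,0],[0,0,0],0]
    - [[0,0,0],[0,0,0],0]
    - [[0,0,0],[0,0,0],0]

```text
time_s: 17.85
ee_pos: [0.5048, -0.0997, 0.0849]
tcp_rot: [3.139, -0.074, -0.002]
contact_force: [-1.2, -2.4, 2.3]
grip_width: 0.0199
```

```bash
python3 -c "
from h import *
st(); cv2.imwrite('pics/w5.png',robot.grab_frame('wrist'))"
```

```text
t 17.85 tcp [504.8 -99.7  84.9] yaw -2.69 z [-0.001 -0.002 -1.   ] F [-1.2 -2.4  2.3] T [-0.45  0.29 -0.04] w 19.9
```

carry_out:
  plan:
    - [[0,0,-1.0],[0,0,0],0]
    - [[0,0,-1.0],[0,0,0],0]
    - [[0,0,-1.0],[0,0,0],0]
    - [[0,0,-1.0],[0,0,0],0]
    - [[0,0,-1.0],[0,0,0],0]
    - [[0,0,-1.0],[0,0,0],0]
    - [[0,0,-1.0],[0,0,0],0]
    - [[0,0,-1.0],[0,0,0],0]
    - [[0,0,-1.0],[0,0,0],0]
    - [[0,0,-1.0],[0,0,0],0]

```text
time_s: 19.15
ee_pos: [0.505, -0.0997, 0.0848]
tcp_rot: [3.139, -0.074, -0.001]
contact_force: [-4.8, -0.3, 14.2]
grip_width: 0.0198
```

```bash
python3 -c "
from h import *
st()"
```

```text
t 19.15 tcp [505.  -99.7  84.8] yaw -2.68 z [-0.001 -0.002 -1.   ] F [-4.8 -0.3 14.2] T [-0.27  1.12  0.05] w 19.8
```

Pushing again with about 17 N in all gives no motion, so it's a hard stop. I'll check that the filter hasn't slipped in the grip by comparing the cap's place in the wrist view before and after.

```bash
python3 - <<'E'
from h import *
for n in ('w4','w5'): print(n,cv2.minAreaRect(amber(None,cv2.imread(f'pics/{n}.png'))))
s=robot.grab_frame('scene'); cv2.imwrite('pics/s2.png',s)
cv2.imwrite('pics/s2c.png',cv2.resize(s[180:400,320:500],None,fx=3,fy=2.7))
E
```

```text
w4 ((319.5, 345.5), (39.0, 45.0), 90.0)
w5 ((319.5, 345.5), (39.0, 45.0), 90.0)
```

carry_out:
  plan:
    - [[0,0,0.3],[0,0,0],0]
    - [[0,0,0],[0,0,0],0]
    - [[0,0,0],[0,0,0],0.4]
    - [[0,0,0],[0,0,0],0.4]
    - [[0,0,0],[0,0,0],0.4]
    - [[0,0,0],[0,0,0],0.4]
    - [[0,0,0],[0,0,0],0.4]
    - [[0,0,0],[0,0,0],0.4]
    - [[0,0,0],[0,0,0],0.4]
    - [[0,0,0],[0,0,0],0.4]

```text
time_s: 20.45
ee_pos: [0.5054, -0.0992, 0.0848]
tcp_rot: [3.14, -0.074, -0.0]
contact_force: [0.8, 0.1, 1.4]
grip_width: 0.035
```

```bash
python3 - <<'E'
from h import *
st(); c=cam('wrist'); im=robot.grab_frame('wrist'); cv2.imwrite('pics/w6.png',im)
print(cv2.minAreaRect(amber(None,im)))
E
```

```text
t 20.45 tcp [505.4 -99.2  84.8] yaw -2.71 z [-0.    -0.001 -1.   ] F [0.8 0.1 1.4] T [-0.06  0.06  0.  ] w 35.0
((317.5, 347.5), (39.0, 45.0), 90.0)
```

View pics/w6.png

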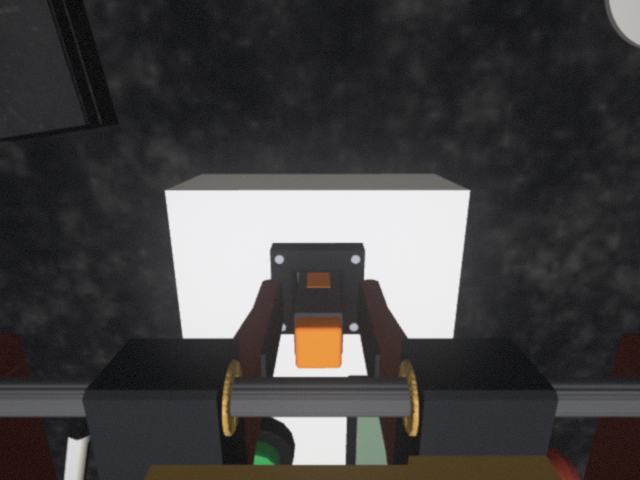

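The filter stands released in the well, and its cap did not slip in the grip. I'll rise, shut the fingers, and press the cap lightly to confirm it's home.

carry_out:
  plan:
    - [[0,0,8],[0,0,0],0.4]
    - [[0,0,12],[0,0,0],0.4]
    - [[0,0,12],[0,0,0],0.4]
    - [[0,0,12],[0,0,0],0.4]
    - [[0,0,5],[0,0,0],0.4]
    - [[0,0,0],[0,0,0],0]
    - [[0,0,0],[0,0,0],0]
    - [[0,0,0],[0,0,0],0]
    - [[0,0,0],[0,0,0],0]
    - [[0,0,0],[0,0,0],0]

```text
time_s: 21.75
ee_pos: [0.5052, -0.0991, 0.1374]
tcp_rot: [3.14, -0.074, 0.0]
contact_force: [-0.1, -0.1, 0.4]
grip_width: 0.0004
```

```bash
python3 -c "
from h import *
st()"
```

```text
t 21.75 tcp [505.2 -99.1 137.4] yaw -2.71 z [ 0.    -0.001 -1.   ] F [-0.1 -0.1  0.4] T [-0.06  0.07 -0.05] w 0.4
```

carry_out:
  plan:
    - [[0,0,-3],[0,0,0],0]
    - [[0,0,-3],[0,0,0],0]
    - [[0,0,-3],[0,0,0],0]
    - [[0,0,-3],[0,0,0],0]
    - [[0,0,-1],[0,0,0],0]
    - [[0,0,-1],[0,0,0],0]
    - [[0,0,-1],[0,0,0],0]
    - [[0,0,-1],[0,0,0],0]
    - [[0,0,-1],[0,0,0],0]
    - [[0,0,-1],[0,0,0],0]

```text
time_s: 23.0
ee_pos: [0.5059, -0.0993, 0.1208]
tcp_rot: [3.139, -0.074, 0.002]
contact_force: [-4.6, 1.0, 12.0]
grip_width: 0.0006
```

```bash
python3 -c "
from h import *
st()"
```

```text
t 23.0 tcp [505.9 -99.3 120.8] yaw -2.71 z [ 0.001 -0.001 -1.   ] F [-4.6  1.  12. ] T [0.1  0.83 0.01] w 0.6
```

The cap top is firm at z = 120.8 mm under 12 N, matching the seated height, so the filter is home. Next is the key, worked out from the seated filter at about (465, -202.7).

carry_out:
  plan:
    - [[0,0,10],[0,0,0],0]
    - [[0,0,15],[0,0,0],0]
    - [[-8,-20,5],[0,0,0],0]
    - [[-10,-25,0],[0,0,0],0]
    - [[-10,-25,0],[0,0,0],0]
    - [[-8,-20,0],[0,0,0],0]
    - [[-2,-6,-10],[0,0,0],0]
    - [[0,0,-15],[0,0,0],0]
    - [[0,0,-15],[0,0,0],0]
    - [[0,0,0],[0,0,0],0]

```text
time_s: 24.25
ee_pos: [0.4694, -0.1969, 0.1145]
tcp_rot: [3.138, -0.071, 0.011]
contact_force: [-0.2, -0.1, -0.2]
grip_width: 0.0005
```

```bash
python3 -c "
from h import *
st()"
```

```text
t 24.25 tcp [ 469.4 -196.9  114.5] yaw -2.6 z [ 0.007 -0.003 -1.   ] F [-0.2 -0.1 -0.2] T [-0.04  0.08  0.03] w 0.5
```

carry_out:
  plan:
    - [[-4,-5.5,0],[0,0,0],0]
    - [[0,0,-6],[0,0,0],0]
    - [[0,0,-6],[0,0,0],0]
    - [[0,0,-6],[0,0,0],0]
    - [[0,0,-5],[0,0,0],0]
    - [[0,0,-2],[0,0,0],0]
    - [[0,0,0],[0,0,0],0]
    - [[0,0,0],[0,0,0],0]
    - [[0,0,0],[0,0,0],0]
    - [[0,0,0],[0,0,0],0]

```text
time_s: 25.5
ee_pos: [0.466, -0.2022, 0.0882]
tcp_rot: [3.138, -0.069, 0.013]
contact_force: [0.3, -0.2, 1.3]
grip_width: 0.0006
```

```bash
python3 - <<'E'
from h import *
st(); t=robot.grab_frame('scene'); cv2.imwrite('pics/s3.png',t)
cv2.imwrite('pics/s3c.png',cv2.resize(t[200:420,320:500],None,fx=3,fy=2.7,interpolation=cv2.INTER_CUBIC))
E
```

```text
t 25.5 tcp [ 466.  -202.2   88.2] yaw -2.52 z [ 0.008 -0.003 -1.   ] F [ 0.3 -0.2  1.3] T [-0.1   0.04  0.05] w 0.6
```

View pics/s3c.png

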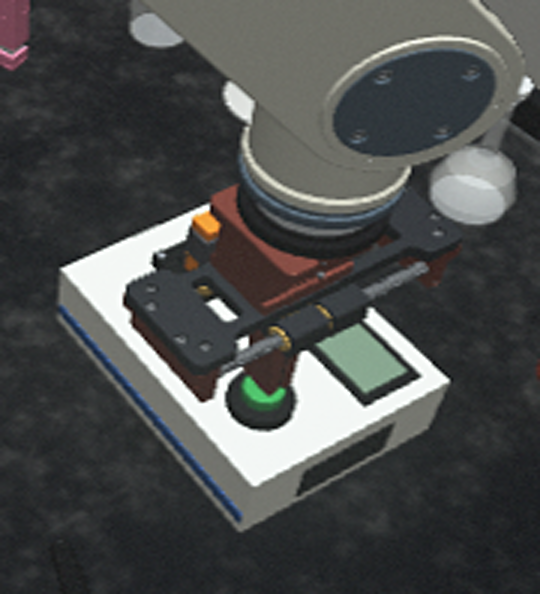

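The scene crop shows the shut fingertips over the green key at about (265,385) and the amber cap in the well behind. I'll press now.

carry_out:
  plan:
    - [[0,0,-2],[0,0,0],0]
    - [[0,0,-2],[0,0,0],0]
    - [[0,0,-1.5],[0,0,0],0]
    - [[0,0,-1.5],[0,0,0],0]
    - [[0,0,-1.5],[0,0,0],0]
    - [[0,0,-1.5],[0,0,0],0]
    - [[0,0,-1.5],[0,0,0],0]
    - [[0,0,-1.5],[0,0,0],0]
    - [[0,0,-1.5],[0,0,0],0]
    - [[0,0,-1.5],[0,0,0],0]

```text
time_s: 26.8
ee_pos: [0.4662, -0.2023, 0.077]
tcp_rot: [3.137, -0.069, 0.013]
contact_force: [-6.0, 2.8, 23.7]
grip_width: 0.0004
```

```bash
python3 -c "
from h import *
st()"
```

```text
t 26.8 tcp [ 466.2 -202.3   77. ] yaw -2.52 z [ 0.009 -0.004 -1.   ] F [-6.   2.8 23.7] T [ 0.43  1.24 -0.05] w 0.4
```

The key is at its stop: z is 77.0 mm, the full 6 mm of travel, with 24 N at the end. I'll rise clear of everything.

carry_out:
  plan:
    - [[0,0,5],[0,0,0],0]
    - [[0,0,12],[0,0,0],0]
    - [[0,0,20],[0,0,0],0]
    - [[0,0,25],[0,0,0],0]
    - [[0,-10,25],[0,0,0],0]
    - [[-15,-25,20],[0,0,0],0]
    - [[-15,-30,10],[0,0,0],0]
    - [[-15,-30,0],[0,0,0],0]
    - [[-5,-10,0],[0,0,0],0]
    - [[0,0,0],[0,0,0],0]

```text
time_s: 28.05
ee_pos: [0.4151, -0.3097, 0.2004]
tcp_rot: [3.136, -0.067, 0.016]
contact_force: [-0.4, -0.3, 0.3]
grip_width: 0.0006
```

```bash
python3 - <<'E'
from h import *
st(); t=robot.grab_frame('top'); s=robot.grab_frame('scene'); c=cam('top'); cs=cam('scene')
cv2.imwrite('pics/t9.png',t)
def find(im,lo,hi,box):
    x0,y0,x1,y1=box; m=cv2.inRange(cv2.cvtColor(im,cv2.COLOR_BGR2HSV)[y0:y1,x0:x1],lo,hi); M=cv2.moments(m,True); return M['m10']/M['m00']+x0,M['m01']/M['m00']+y0
s0=cv2.imread('pics/scene0.png')
print('key', find(s0,(50,120,80),(80,255,255),(390,330,425,365)),find(s,(50,120,80),(80,255,255),(390,330,425,365)))
a=cv2.resize(t[185:285,180:300],None,fx=3.3,fy=3.3); b=cv2.resize(s[200:400,310:490],None,fx=2,fy=330/200)
cv2.imwrite('pics/fin.png',np.hstack([a,b]))
E
```

```text
t 28.05 tcp [ 415.1 -309.7  200.4] yaw -2.46 z [ 0.01  -0.005 -1.   ] F [-0.4 -0.3  0.3] T [-0.01  0.06 -0.04] w 0.6Traceback (most recent call last):
  File "<stdin>", line 7, in <module>
  File "<stdin>", line 5, in find
ZeroDivisionError: float division by zero
```

```bash
python3 - <<'E'
from h import *
t=cv2.imread('pics/t9.png'); cv2.imwrite('pics/t9c.png',cv2.resize(t[170:300,180:520],None,fx=2.3,fy=2.3,interpolation=cv2.INTER_CUBIC))
E
```

```text
(no output)
```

View pics/t9c.png

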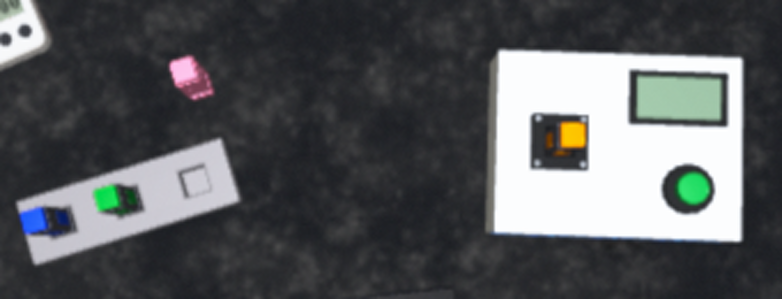

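The top view shows the amber filter upright in the collar at crop (570,137). Blue and green are in the rack, its right-hand pocket is empty, pink is untouched, and the key looks up at (693,188). The robot is clear, so I'm handing in.

```bash
python3 -c "
from h import *
print(robot.finish_job())"
```

```text
the job is handed in; nothing more can be done
None
```

I seated the amber filter in the photometer's well and let go of it. Then I pressed the green key to its stop, let it up, and handed in at about 28 s of the 54 s allowed.

- **Seating:** the filter met a hard stop about 50.5 mm below the mouth. It did not move when I pushed again with about 17 N, nor when I pressed the released cap with 12 N. The cap's top stood at 120.8 mm, within 0.3 mm of the height reckoned from where it stopped. The cap had not moved in the grip.
- **Key:** the fingertips went down to 77.0 mm, the full 6 mm of travel.
- **Final picture:** the amber filter stands upright in the collar. The blue, green and pink filters look undisturbed, the key looks up, and the robot is clear.

Three things were less than ideal:
- **Force over the limit:** the wrist read 22 N (about 25 N with the filter's weight) when the foot met the seat, above the roughly 20 N you asked for. I backed off at the next move.
- **The click was not seen directly:** the ball's position can't be read. I judged it home from the hard stop and from the depth at which the ball was first felt.
- **Key check:** my numeric check that the key came back up failed because the arm hid it from the scene camera. I went by the top picture alone.

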